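Home the stream selector and index it six clicks

ROBOT

A 6-joint arm with a two-finger parallel gripper is mounted at the origin on a cart in front of the work surface, level with it; the furniture and walls round the work are solid. World frame = base frame: x ahead of the robot, y to its left, z up, the work surface at z = 0. Lengths are in m, angles in rad, forces in N, time in s.
With the tool pointing down it reaches from about 0.35 to 0.775 m from the base axis. Payload 7.3 kg.
Tool frame: the origin (TCP) lies where the fingers leave the gripper's body, on its centre line; the fingertips stand 66 mm ahead of it and the grasp point (between the pads) lies 47 mm ahead of it; z points along the fingers, y is the line along which they close (so a half turn about z gives the same grasp; the last joint's range is limited). The gripper opens to 92 mm and grips with 3 to 60 N. Pads are 19 mm wide; open, the fingers measure 130 mm over their backs; the gripper's body (75 mm by 190 mm) begins 47 mm behind the grasp point.
Start: joints at [-1.445, 0.342, 1.524, -0, 1.275, -0.146], TCP at [0.141, -0.506, 0.292] pointing down, gripper open.
Joint ranges: [-2.53, 2.53], [-0.77, 2.02], [0.04, 2.7], [-1, 4.14], [0.28, 2.66], [-3.11, 3.11]. Speed limits (rad/s): [2.57, 2.57, 3.14, 3.14, 3.14, 3.14].

INTERFACE

Orientations are given as a unit quaternion [x, y, z, w].
In Python, from bench import ctrl, optics gives the robot as it stands.
- The arm moves only by the tool play_rows, never from a script. Its argument "commands" is a list of rows, each a list of 2 entries, a list of its own where there are three numbers: the shift along the world's x, y, z in units of 50 mm (1.0 is 50 mm), then the turn about the world's z in units of 8 degrees (1.0 is 8 degrees). In form: [[[x, y, z], yaw], ...]. A call has exactly 5 rows; each row is the pose to reach, as a shift and turn from the pose commanded when the call began; what a row does not reach only later rows make up. A row lasts 1/10 s, in which the tool goes at most 50 mm and 8.59 degrees, less where a joint would pass 70% of its speed; a pose out of reach is approached as far as the arm can. A call with a gripper value outside its range is refused whole. "grip" is the finger opening in mm, from 0 to 91.8, set as the call begins (left out, the last holds). The fingers move at their own pace and stop on an object; the grip force is fixed at half the most. Time passes only in rows, so rows that repeat a pose let the fingers close, or fill a call up. It gives the time, the measured TCP pose, the force, the opening and the grip force at its end, in the units of the state.
- ctrl.observe(): the state, without advancing time (a new reading comes with each control period).
- optics.snapshot(name): name is "scene" or "top" or "wrist"; returns a dict with "frame" (480x640x3 uint8, blue, green, red), "K" (3x3 intrinsics, pixels), "k1" (the pictures are not rectified: a ray, as slopes to the right and down, at radius r is drawn at 1 + k1 r^2 times it, then the intrinsics apply), "camera_from_world" (4x4, takes a point from world to camera coordinates); the wrist camera has in their place "tool_from_camera" (4x4, takes a point from camera to tool coordinates, whose origin is the TCP and whose axes are the flange's). Camera axes: x right, y down, z forward; pixel columns grow to the right and rows downward; lengths in m; the calibration is good to about 2 mm. A picture is of the moment at which its call begins: read the wrist's pose just before it. There is no depth.
- ctrl.finish_job(): hands the job in; it is judged then, once.
The state is a dict: "time_s": time; "joints": joint angles; "qd": joint speeds; "effort": joint torques, N m; "ee_pos": TCP position; "ee_rot": TCP orientation; "wrist_force": force on the tool from outside, world axes, zero at the start; "moment": the same for the moment, N m; "grip_width": finger opening in m; "finger_force": force on a finger pad.
Only numpy, scipy, OpenCV 4.12 (cv2) and the standard library are available. Lean on these libraries where they do the work, as an engineer would, in place of code of your own. Each camera call takes 0.05 s, during which the arm holds its last target. There are 200 camera calls.

TASK

One of the two small reagent bottles stands in the way of the selector's crank: stand that bottle upright in the white spill tray, well inside its walls, before the crank touches it. Then turn the crank anticlockwise, all the way home to its end stop, and from there clockwise exactly six clicks, never going past the sixth, and leave it resting there. Leave the other bottle, the jar and the beaker where they stand.

Things in the scene. Friction and masses are not known exactly. Their poses are not given: they have to be found in the camera images.
- selector: Fixed stream selector: grey round body, 104 mm across, 44 mm high, with small tube fittings out to 59 mm from the axis; on top a fixed toothed steel wheel, 86 mm across, to 55 mm up. Origin: on the crank's vertical axis at worktop level. Local +y is where the crank points at home (red dot on the rim; white dots at the other 8 positions). Place and yaw vary.
- selector_crank (a joint): Crank angle, rad: 0 at home, on the end stop; grows clockwise from above. At value a the arm points along (sin a, cos a) in selector's x, y. A sprung plunger holds it every 0.5236 rad (a click); 8 clicks to the far stop. 5 to 10 N on the paddle moves it out; past half-way it snaps by itself into the next place and stays. Starts 3 to 5 clicks from home.
- paddle (a point): Centre of the crank's upright orange paddle, 67.5 mm from the axis, 83 mm up; local y points out along the arm. Plate 12 mm thick, 45 to 90 mm from the axis, 62 to 104 mm above the worktop; it can be pushed on its flat faces from either side. Under it the arm: 18 mm wide, 56 to 64 mm up, out to 85 mm, with a plunger block below (to 44 mm up). Hub 71 mm high.
- tray: Low white square spill tray, 120 x 120 mm, 14 mm high, 4 mm walls, inner floor 4 mm up, fixed, empty. Origin at the centre of its underside; place and yaw vary.
- amber_b_mid (a point): Brown reagent bottle with a white cap, 48 mm diameter, 102 mm high, straight body up to about 60 mm, about 0.16 kg, loose; this point is on its axis, half-way up (51 mm).
- clear_b_mid (a point): Clear reagent bottle with a blue cap, 54 mm diameter, 108 mm high, straight body up to about 65 mm, about 0.2 kg, loose; point on its axis, half-way up (54 mm). One of the two bottles (which one varies) stands beside the selector at its home side, about 85 mm from its axis, and blocks the paddle's way home; the other stands well clear.
- jar_mid (a point): Bystander: small white jar with a green lid, 39 mm diameter, 47 mm high, loose, by the selector; the crank passes above it. Point half-way up.
- beaker_mid (a point): Bystander: glass beaker, 57 mm diameter, 72 mm high, loose, behind the selector. Point half-way up.
Things that resemble listed ones, but are neither listed nor needed, are in the scene too. Leave any pink look-alike of the part that bears clear_b_mid alone. Leave any turquoise look-alike of the part that bears amber_b_mid alone.

How it is judged:
On the way, in this order (a step that is already met when the one before it is completed fails the run):
1. the blocking bottle stands in the tray, let go (((x of amber_b_mid in the frame of tray between -0.042 and 0.042 m and y of amber_b_mid in the frame of tray between -0.042 and 0.042 m and z of amber_b_mid in the frame of tray below 0.07 m and angle between amber_b_mid's own z axis and vertical below 0.12 rad and contact force between reagent_amber_b and the fingers below 0.1 N) or (x of clear_b_mid in the frame of tray between -0.042 and 0.042 m and y of clear_b_mid in the frame of tray between -0.042 and 0.042 m and z of clear_b_mid in the frame of tray below 0.07 m and angle between clear_b_mid's own z axis and vertical below 0.12 rad and contact force between reagent_clear_b and the fingers below 0.1 N))), for 0.2 s.
2. the crank is home at its end stop (within 0.12 rad) (value of joint selector_crank below 0.12 rad), for 0.2 s.
At the end, for the whole second after the job is handed in: The crank rests at the sixth click from home (3.14 rad, within 0.12); one bottle stands still in the tray, its axis within 42 mm of the tray's centre along each side; both bottles are upright (within 0.12 rad) with their axes more than 120 mm from the selector's axis (value of joint selector_crank between 3.0216 and 3.2616 rad and velocity of joint selector_crank between -0.05 and 0.05 rad/s and ((x of amber_b_mid in the frame of tray between -0.042 and 0.042 m and y of amber_b_mid in the frame of tray between -0.042 and 0.042 m and z of amber_b_mid in the frame of tray below 0.07 m and angle between amber_b_mid's own z axis and vertical below 0.12 rad and contact force between reagent_amber_b and the fingers below 0.1 N) or (x of clear_b_mid in the frame of tray between -0.042 and 0.042 m and y of clear_b_mid in the frame of tray between -0.042 and 0.042 m and z of clear_b_mid in the frame of tray below 0.07 m and angle between clear_b_mid's own z axis and vertical below 0.12 rad and contact force between reagent_clear_b and the fingers below 0.1 N)) and horizontal distance between each of amber_b_mid, clear_b_mid and selector above 0.12 m and angle between each of amber_b_mid, clear_b_mid's own z axis and vertical below 0.12 rad and linear speed of each of reagent_amber_b, reagent_clear_b below 0.02 m/s); the robot touches nothing.
It fails at once if the crank goes past the sixth click (value of joint selector_crank above 3.46 rad).
It fails at once if the crank strikes a bottle (contact force between selector_crank and reagent_amber_b above 1.5 N or contact force between selector_crank and reagent_clear_b above 1.5 N).
It fails at once if a bottle is tipped by more than 0.5 rad (angle between any of amber_b_mid, clear_b_mid's own z axis and vertical above 0.5 rad).
It fails at once if both bottles are moved by more than 30 mm (distance of each of amber_b_mid, clear_b_mid from where it was at the start of the episode above 0.03 m).
It fails at once if the jar or the beaker is moved by more than 30 mm (distance of any of jar_mid, beaker_mid from where it was at the start of the episode above 0.03 m).
It also fails if it takes over 72 s, if anything falls off the work surface, if the arm or the gripper's body presses on something with over 40 N, if the wrist force passes 120 N, or if a joint passes its speed limit or range.

## Working session

There is one attempt and no reset: what is moved stays moved. The work goes in short steps, Python scripts to look and compute and a tool call to move; the robot and the scene stay as the last step left them, time stands still between calls to the robot, and variables do not carry over. Pictures are saved under pics/ and viewed, at most 10 in all, crops included, and the job is handed in when it is done.

Besides the shell and the picture viewer there is one more tool, called after "Emit:" as name(argument=value, ...), one argument or row to a line, values as JSON. play_rows: Moves the arm, as the interface text tells. Its arguments: {"type":"object","properties":{"commands":{"type":"array"},"grip":{"type":"number"}},"required":["commands"]}

```bash
mkdir -p pics
cat > h.py <<'E'
import numpy as np,cv2
from bench import ctrl,optics
def snap(n,fn=None):
    s=optics.snapshot(n)
    if fn: cv2.imwrite('pics/'+fn,s['frame'])
    return s
def cast(s,u,v,z,T=None):
    K=np.array(s['K']);k1=s['k1']
    x=(u-K[0,2])/K[0,0];y=(v-K[1,2])/K[1,1]
    rd=np.hypot(x,y);r=rd
    for _ in range(30): r=rd/(1+k1*r*r)
    f=r/rd if rd>0 else 1
    C=np.linalg.inv(np.array(s['camera_from_world'])) if T is None else T
    d=C[:3,:3]@np.array([x*f,y*f,1]);o=C[:3,3]
    return o+d*(z-o[2])/d[2]
E
python3 - <<'E'
from h import *
for n in('scene','top'):
    s=snap(n,n+'0.png');C=np.linalg.inv(np.array(s['camera_from_world']));print(n,C[:3,3].round(3),C[:3,2].round(2))
    np.save(n+'0.npy',s,allow_pickle=True)
print(ctrl.observe())
E
```

```text
scene [0.158 0.536 0.655] [ 0.52 -0.49 -0.69]
top [0.438 0.114 1.247] [ 0.14  0.   -0.99]
{'time_s': 0.1, 'joints': array([-1.44497105e+00,  3.42680579e-01,  1.52493459e+00, -2.84803532e-05,
        1.27539322e+00, -1.45995595e-01]), 'qd': array([ 0.002114  , -0.00177683, -0.00299942, -0.00128132,  0.00190482,
        0.00012822]), 'effort': array([ 1.35008308e-03, -4.32004595e+01, -2.44693887e+01,  7.18998467e-02,
        5.25565655e-02, -4.03497711e-05]), 'ee_pos': array([ 0.14093698, -0.50544178,  0.29159553]), 'ee_rot': array([ 9.90777573e-01,  1.35496490e-01, -6.48091343e-06, -7.07967055e-04]), 'wrist_force': array([ 1.36187686, -0.04664529,  1.2602187 ]), 'moment': array([ 0.04622872,  0.03159253, -0.00359059]), 'finger_force': 0.0, 'grip_width': 0.09157601758105625}
```

View pics/top0.png

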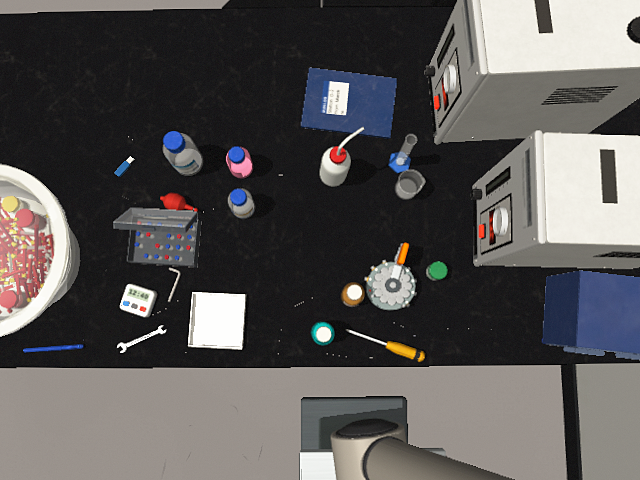

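View pics/scene0.png

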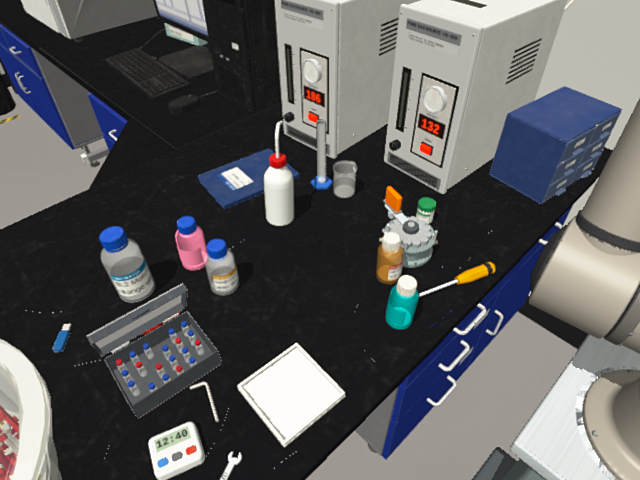

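The top view shows the brown (blocking) bottle at (353,293), the selector hub near (391,285) with the orange paddle at (403,253), and the tray at (217,320). The turquoise decoy is at (322,333), the jar at (437,270) and the beaker at (409,184). The clear bottle at (241,203) stands well clear.

```bash
cat > m.py <<'E'
from h import *
s=np.load('top0.npy',allow_pickle=True).item(); q=np.load('scene0.npy',allow_pickle=True).item()
f=s['frame'];hsv=cv2.cvtColor(f,cv2.COLOR_BGR2HSV)
def blob(mask,box,nm,z):
    x0,y0,x1,y1=box;m=np.zeros(mask.shape,np.uint8);m[y0:y1,x0:x1]=mask[y0:y1,x0:x1]
    n,l,st,c=cv2.connectedComponentsWithStats(m);i=1+np.argmax(st[1:,4])
    print(nm,c[i].round(1),st[i],cast(s,*c[i],z).round(4));return (l==i).astype(np.uint8)
W=cv2.inRange(hsv,(0,0,170),(180,60,255))
blob(W,(340,278,366,306),'ambercap',.102)
blob(W,(310,320,335,345),'turqcap',.102)
O=cv2.inRange(hsv,(5,170,150),(20,255,255))
p=blob(O,(385,235,415,270),'paddle',.1)
print(cv2.minAreaRect(cv2.findContours(p,0,2)[0][0]))
G=cv2.inRange(hsv,(50,100,60),(80,255,255));blob(G,(420,255,455,285),'jar',.047)
t=blob(W,(180,280,255,360),'tray',.014)
r=cv2.minAreaRect(cv2.findContours(t,0,2)[0][0]);print(r)
b=[cast(s,*k,.014) for k in cv2.boxPoints(r)];print(np.array(b).round(3), np.mean(b,0).round(4))
R=cv2.inRange(hsv,(0,150,100),(4,255,255))|cv2.inRange(hsv,(172,150,100),(180,255,255))
print('red',[ (c.round(1)) for c in cv2.connectedComponentsWithStats(R[240:330,350:430])[3]])
for u,v in((391,285),):print('hub',cast(s,u,v,.071).round(3))
cv2.imwrite('pics/c1.png',np.hstack([cv2.resize(f[230:330,335:455],(480,400),interpolation=2),cv2.resize(q['frame'][180:300,360:450],(300,400),interpolation=2)]))
E
python3 m.py
```

```text
ambercap [354.1 291.9] [347 285  15  15 181] [0.4892 0.0405 0.102 ]
turqcap [323.2 333.9] [316 327  15  15 184] [0.404 0.105 0.102]
paddle [402.7 253.3] [397 243  12  21 148] [ 0.5687 -0.0624  0.1   ]
((402.7339782714844, 253.22021484375), (6.8963494300842285, 22.030006408691406), 16.699243545532227)
jar [437.9 270. ] [429 261  19  19 271] [ 0.5376 -0.1462  0.047 ]
tray [216.9 320.1] [ 188  292   57   58 2903] [0.4328 0.3389 0.014 ]
((216.21536254882812, 319.98260498046875), (54.24536895751953, 55.26386642456055), 3.5035319328308105)
[[0.377 0.403 0.014]
 [0.498 0.398 0.014]
 [0.49  0.277 0.014]
 [0.369 0.284 0.014]] [0.4335 0.3406 0.014 ]
red [array([39.5, 44.5]), array([19.5, 50. ])]
hub [ 0.504 -0.04   0.071]
```

View pics/c1.png

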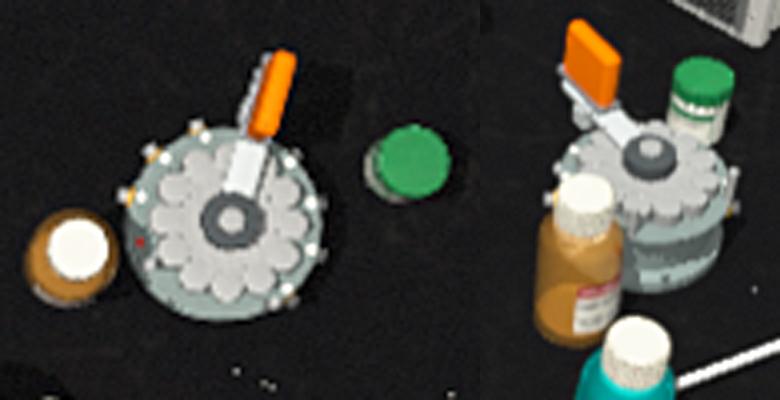

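Emit:
play_rows(
  commands=[
    [[0.5,0.78,0],0.74],
    [[1.0,1.56,0],1.48],
    [[1.5,2.34,0],2.22],
    [[2.0,3.12,0],2.96],
    [[2.5,3.9,0],3.7],
  ],
  grip=91.8,
)

```text
time_s: 0.6
ee_pos: [0.2665, -0.309, 0.292]
ee_rot: [0.923, 0.386, 0.0, -0.0]
wrist_force: [0.4, -1.4, 0.5]
grip_width: 0.0919
finger_force: 0.0
```

Run:
```python
from h import *
s=np.load('top0.npy',allow_pickle=True).item();q=np.load('scene0.npy',allow_pickle=True).item()
h=cast(s,393,285,.071);r=cast(s,370,290.2,.044);p=cast(s,402.7,253.2,.104)
h2=cast(q,360+(650-480)*.3,180+148*.3,.071)
a2=cast(q,360+(583-480)*.3,180+188*.3,.102)
A=lambda v:np.degrees(np.arctan2(v[1],v[0]))
print(h,h2,r,p,'amber scene',a2,'home',A(r-h),'now',A(p-h),np.linalg.norm((p-h)[:2]),np.linalg.norm((r-h)[:2]))
o=ctrl.observe();print(o['ee_pos'],o['ee_rot'],o['wrist_force'],o['time_s'])
```

```text
[ 0.50443154 -0.04435756  0.071     ] [ 0.50464749 -0.04162948  0.071     ] [0.49509863 0.00221569 0.044     ] [ 0.56843431 -0.06181631  0.104     ] amber scene [0.4917832  0.04106885 0.102     ] home 101.3315391968805 now -15.25799805355936 0.06634126115651824 0.04749916196567503
[ 0.2664539  -0.30897577  0.29201949] [ 9.22599777e-01  3.85758502e-01  4.81382480e-05 -1.63755782e-04] [ 0.4349167  -1.4100987   0.47074837] 0.6
```

Emit:
play_rows(
  commands=[
    [[0.5,0.78,0],0.74],
    [[1.0,1.56,0],1.48],
    [[1.5,2.34,0],2.22],
    [[2.0,3.12,0],2.96],
    [[2.5,3.9,0],3.7],
  ],
)

```text
time_s: 1.1
ee_pos: [0.3915, -0.1139, 0.2922]
ee_rot: [0.793, 0.609, 0.0, 0.0]
wrist_force: [1.2, -0.8, 0.3]
grip_width: 0.0919
finger_force: 0.0
```

Emit:
play_rows(
  commands=[
    [[0.5,0.78,0],0.74],
    [[1.0,1.56,0],1.48],
    [[1.5,2.34,0],2.22],
    [[2.0,3.1,0],2.9],
    [[2.0,3.1,0],2.9],
  ],
)

```text
time_s: 1.6
ee_pos: [0.4927, 0.0433, 0.2916]
ee_rot: [0.653, 0.757, 0.001, -0.0]
wrist_force: [0.0, 0.2, -0.1]
grip_width: 0.0917
finger_force: 0.0
```

Run:
```python
from h import *
from scipy.spatial.transform import Rotation as R
o=ctrl.observe();s=snap('wrist','w1.png')
T=np.eye(4);T[:3,:3]=R.from_quat(o['ee_rot']).as_matrix();T[:3,3]=o['ee_pos']
T=T@np.array(s['tool_from_camera']);print(o['ee_pos'],T.round(3),T[:3,:3]@[0,1,0])
f=s['frame'];hsv=cv2.cvtColor(f,cv2.COLOR_BGR2HSV)
W=cv2.inRange(hsv,(0,0,170),(180,60,255))
n,l,st,c=cv2.connectedComponentsWithStats(W)
for i in range(1,n):
    if st[i,4]>200: print(c[i],st[i],cast(s,*c[i],.102,T))
```

```text
[0.49267566 0.04329202 0.29162395] [[ 0.989  0.14   0.038  0.482]
 [ 0.145 -0.954 -0.262  0.114]
 [ 0.     0.265 -0.964  0.384]
 [ 0.     0.     0.     1.   ]] [ 0.13984542 -0.95411364  0.26478371]
[77.1076553  37.48444887] [    0     0   162    88 12057] [0.31877126 0.14898081 0.102     ]
[208.51734694 125.01326531] [ 184  101   52   50 1960] [0.4068332  0.10626382 0.102     ]
[619.01674641 203.88098086] [ 589  183   51   48 1672] [0.69315719 0.0961634  0.102     ]
[214.26296959 231.36314848] [192 186  45  90 559] [0.41630699 0.0353858  0.102     ]
[320.55639098 234.54945055] [ 298  211   46   48 1729] [0.48982383 0.0438279  0.102     ]
[104.93258427 273.20863626] [   0  220  205  108 9078] [ 0.33954621 -0.0072294   0.102     ]
[324.71763375 294.40989171] [ 268  251  122   79 6187] [4.99177760e-01 8.49905512e-05 1.02000000e-01]
[475.33974976 304.08758422] [ 444  284   68   43 1039] [0.60967922 0.00830203 0.102     ]
[330.25615851 350.60594431] [   92   337   465    29 11204] [ 0.50994217 -0.04439812  0.102     ]
[340.28959276 382.60633484] [326 377  30  15 221] [ 0.52178254 -0.07079934  0.102     ]
[220.44887331 468.3098648 ] [   0  455  450   25 9985] [ 0.43560898 -0.16794274  0.102     ]
```

View pics/w1.png

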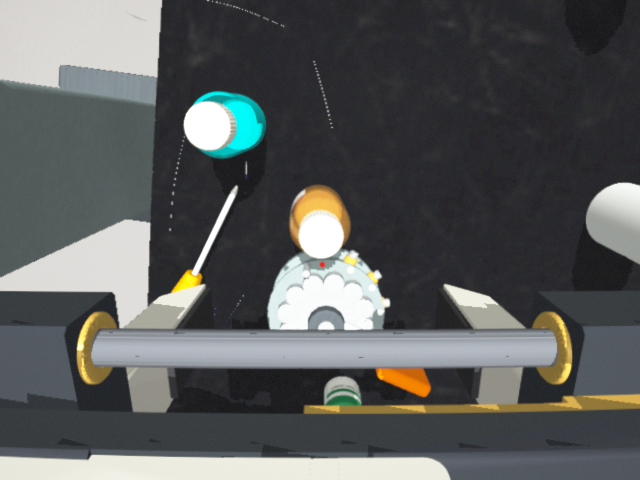

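The wrist view shows the amber cap at (320,234), nearly centred under the gripper. The fingers are clear of both the selector and the turquoise bottle, so I'm descending.

Emit:
play_rows(
  commands=[
    [[-0.05,0,-0.8],0],
    [[-0.05,0,-1.6],0],
    [[-0.05,0,-2.4],0],
    [[-0.05,0,-3.0],0],
    [[-0.05,0,-3.3],0],
  ],
)

```text
time_s: 2.15
ee_pos: [0.4864, 0.0382, 0.1247]
ee_rot: [0.657, 0.754, -0.002, -0.002]
wrist_force: [-0.1, 0.9, 0.4]
grip_width: 0.0918
finger_force: 0.0
```

Emit:
play_rows(
  commands=[
    [[0,0,-0.13],0],
    [[0,0,-0.26],0],
    [[0,0,-0.36],0],
    [[0,0,-0.36],0],
    [[0,0,-0.36],0],
  ],
)

```text
time_s: 2.65
ee_pos: [0.4888, 0.0392, 0.1098]
ee_rot: [0.656, 0.755, 0.0, 0.0]
wrist_force: [-0.1, -0.1, 0.1]
grip_width: 0.0919
finger_force: 0.0
```

Emit:
play_rows(
  commands=[
    [[0,0,0],0],
    [[0,0,0],0],
    [[0,0,0],0],
    [[0,0,0],0],
    [[0,0,0],0],
  ],
  grip=40,
)

```text
time_s: 3.15
ee_pos: [0.4885, 0.0393, 0.1093]
ee_rot: [0.656, 0.755, 0.0, 0.0]
wrist_force: [-0.2, -0.7, -0.5]
grip_width: 0.0564
finger_force: 0.0
```

Emit:
play_rows(
  commands=[
    [[0,0.06,-0.04],0],
    [[0,0.06,-0.04],0],
    [[0,0.06,-0.04],0],
    [[0,0.06,-0.04],0],
    [[0,0.06,-0.04],0],
  ],
  grip=40,
)

```text
time_s: 3.65
ee_pos: [0.4885, 0.0423, 0.1073]
ee_rot: [0.656, 0.755, 0.0, 0.0]
wrist_force: [0.6, 0.3, 1.1]
grip_width: 0.0467
finger_force: 29.9
```

Emit:
play_rows(
  commands=[
    [[0,0,0],0],
    [[0,0,0.1],0],
    [[0,0,0.3],0],
    [[0,0,0.6],0],
    [[0,0,1.0],0],
  ],
)

```text
time_s: 4.15
ee_pos: [0.4879, 0.0423, 0.1577]
ee_rot: [0.656, 0.755, -0.0, -0.001]
wrist_force: [0.1, 0.6, -1.5]
grip_width: 0.0472
finger_force: 29.9
```

Emit:
play_rows(
  commands=[
    [[0,0,0.6],0],
    [[0,0,1.2],0],
    [[0,0.6,1.2],0],
    [[-0.1,1.3,1.2],0],
    [[-0.2,2.0,1.2],0],
  ],
)

```text
time_s: 4.65
ee_pos: [0.4782, 0.1431, 0.2182]
ee_rot: [0.657, 0.754, 0.0, 0.0]
wrist_force: [0.6, -0.2, -1.8]
grip_width: 0.0468
finger_force: 29.9
```

Emit:
play_rows(
  commands=[
    [[-0.2,0.8,0],0],
    [[-0.4,1.6,0],0],
    [[-0.6,2.4,0],0],
    [[-0.8,3.2,0],0],
    [[-0.9,3.8,0],0],
  ],
)

```text
time_s: 5.15
ee_pos: [0.4321, 0.3344, 0.2179]
ee_rot: [0.656, 0.755, 0.0, -0.0]
wrist_force: [0.3, -0.7, -2.0]
grip_width: 0.0468
finger_force: 29.9
```

Emit:
play_rows(
  commands=[
    [[0,0.16,-0.3],0],
    [[0,0.16,-0.8],0],
    [[0,0.16,-1.3],0],
    [[0,0.16,-1.6],0],
    [[0,0.16,-1.6],0],
  ],
)

```text
time_s: 5.65
ee_pos: [0.4323, 0.3388, 0.1348]
ee_rot: [0.656, 0.754, -0.003, -0.001]
wrist_force: [-0.5, -0.2, -1.8]
grip_width: 0.0469
finger_force: 29.9
```

Run:
```python
from h import *
print(ctrl.observe()['ee_pos']);s=snap('scene','s2.png');f=s['frame']
cv2.imwrite('pics/s2c.png',cv2.resize(f[250:480,180:420],(626,600)))
```

```text
[0.43229391 0.33875803 0.13481553]
```

View pics/s2c.png

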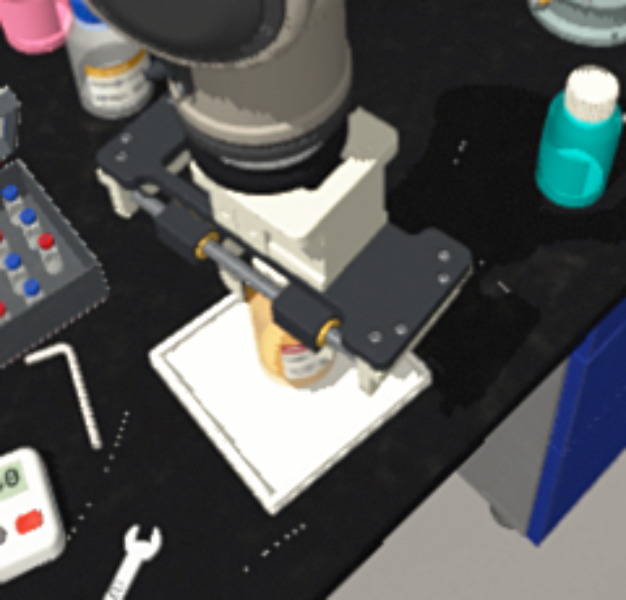

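The scene view shows the bottle held upright over the tray, with about 23 mm still to lower.

Emit:
play_rows(
  commands=[
    [[0,0,-0.15],0],
    [[0,0,-0.3],0],
    [[0,0,-0.4],0],
    [[0,0,-0.46],0],
    [[0,0,-0.46],0],
  ],
)

```text
time_s: 6.2
ee_pos: [0.4333, 0.3402, 0.1139]
ee_rot: [0.656, 0.755, -0.0, -0.0]
wrist_force: [-0.2, 0.0, -1.5]
grip_width: 0.047
finger_force: 29.9
```

Emit:
play_rows(
  commands=[
    [[0,0,-0.01],0],
    [[0,0,-0.02],0],
    [[0,0,-0.02],0],
    [[0,0,-0.02],0],
    [[0,0,-0.02],0],
  ],
)

```text
time_s: 6.7
ee_pos: [0.4335, 0.3403, 0.1133]
ee_rot: [0.656, 0.755, 0.0, 0.0]
wrist_force: [-0.6, -0.6, -1.2]
grip_width: 0.0467
finger_force: 29.9
```

Emit:
play_rows(
  commands=[
    [[0,0,-0.02],0],
    [[0,0,-0.03],0],
    [[0,0,-0.04],0],
    [[0,0,-0.04],0],
    [[0,0,-0.04],0],
  ],
)

```text
time_s: 7.2
ee_pos: [0.4334, 0.3403, 0.1113]
ee_rot: [0.656, 0.755, 0.0, 0.0]
wrist_force: [-0.1, 0.7, -0.1]
grip_width: 0.0469
finger_force: 29.9
```

Emit:
play_rows(
  commands=[
    [[0,0,0],0],
    [[0,0,0],0],
    [[0,0,0],0],
    [[0,0,0],0],
    [[0,0,0],0],
  ],
  grip=80,
)

```text
time_s: 7.7
ee_pos: [0.4335, 0.3403, 0.1113]
ee_rot: [0.656, 0.755, 0.0, 0.0]
wrist_force: [0.2, 0.6, -0.1]
grip_width: 0.0785
finger_force: 0.0
```

Emit:
play_rows(
  commands=[
    [[0,0,0],0],
    [[0,0,0.2],0],
    [[0,0,0.6],0],
    [[0,0,1.2],0],
    [[0,0,2.0],0],
  ],
)

```text
time_s: 8.2
ee_pos: [0.4328, 0.3398, 0.2117]
ee_rot: [0.656, 0.755, -0.001, -0.0]
wrist_force: [1.1, -0.2, -0.4]
grip_width: 0.08
finger_force: 0.0
```

Emit:
play_rows(
  commands=[
    [[0,0,0.4],0],
    [[0,0,0.4],0],
    [[0,0,0.4],0],
    [[0,0,0.4],0],
    [[0,0,0.4],0],
  ],
  grip=0,
)

```text
time_s: 8.7
ee_pos: [0.433, 0.34, 0.23]
ee_rot: [0.656, 0.755, -0.001, -0.0]
wrist_force: [0.2, -0.7, -0.6]
grip_width: 0.0446
finger_force: 0.0
```

Run:
```python
from h import *
o=ctrl.observe();print(o['ee_pos'],o['time_s'])
f=snap('scene')['frame']
cv2.imwrite('pics/s3c.png',cv2.resize(f[150:450,200:460],(520,600)))
```

```text
[0.43300163 0.3399611  0.22999071] 8.7
```

View pics/s3c.png

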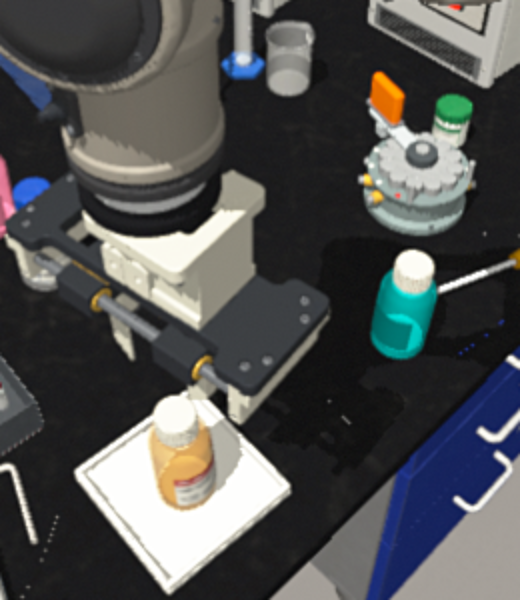

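The amber bottle stands upright inside the tray and is released. Next is the crank: travel to the clockwise side of the paddle, with a script tabulating the arc waypoints.

Emit:
play_rows(
  commands=[
    [[0.25,-0.85,0],-0.29],
    [[0.5,-1.7,0],-0.58],
    [[0.75,-2.55,0],-0.87],
    [[1.0,-3.4,0],-1.16],
    [[1.25,-4.25,0],-1.45],
  ],
  grip=0,
)

```text
time_s: 9.25
ee_pos: [0.496, 0.1261, 0.2307]
ee_rot: [0.73, 0.684, -0.0, -0.0]
wrist_force: [0.1, -0.3, 0.4]
grip_width: 0.0017
finger_force: 0.0
```

Emit:
play_rows(
  commands=[
    [[0.25,-0.85,0],-0.29],
    [[0.5,-1.7,0],-0.58],
    [[0.75,-2.55,0],-0.87],
    [[1.0,-3.4,0],-1.16],
    [[1.3,-4.25,0],-1.43],
  ],
)

```text
time_s: 9.75
ee_pos: [0.5609, -0.0865, 0.2306]
ee_rot: [0.794, 0.608, -0.0, -0.001]
wrist_force: [0.7, 1.1, -0.6]
grip_width: 0.0001
finger_force: 0.0
```

Emit:
play_rows(
  commands=[
    [[0,-0.19,0],0],
    [[0,-0.19,-0.5],0],
    [[0,-0.19,-1.0],0],
    [[0,-0.19,-1.5],0],
    [[0,-0.19,-1.84],0],
  ],
)

```text
time_s: 10.25
ee_pos: [0.5598, -0.0933, 0.1369]
ee_rot: [0.794, 0.609, -0.001, -0.001]
wrist_force: [-0.9, 0.3, 0.1]
grip_width: 0.0005
finger_force: 0.0
```

```bash
cat > arc.py <<'E'
from h import *
from scipy.spatial.transform import Rotation as R
def yaw(o):
    y=R.from_quat(o['ee_rot']).as_matrix()[:,1];return np.degrees(np.arctan2(y[1],y[0]))
AX=np.array([.5045,-.043])
def tab(angs,side,r=.067,gap=.0155):
    o=ctrl.observe();p=o['ee_pos'];y0=yaw(o);print(p.round(4),round(y0,1),o['time_s'],np.round(o['wrist_force'],1))
    last=p[:2];ly=y0
    for i,a in enumerate(angs):
        t=np.radians(a);e=np.array([np.cos(t),np.sin(t)]);n=np.array([-e[1],e[0]])
        c=AX+r*e+side*gap*n
        print(a,((c-last)/.05).round(2),round((a-ly)/8,2))
        if i%5==4: last,ly=c,a;print()
E
python3 - <<'E'
from arc import *
tab(list(range(-10,103,5))+[102,102],-1)
E
```

```text
[ 0.5598 -0.0933  0.1369] -15.0 10.25 [-0.9  0.3  0.1]
-10 [0.16 0.47] 0.63
-5 [0.2  0.58] 1.25
0 [0.23 0.7 ] 1.88
5 [0.26 0.81] 2.5
10 [0.27 0.93] 3.13

15 [0.   0.12] 0.62
20 [-0.01  0.24] 1.25
25 [-0.03  0.36] 1.88
30 [-0.06  0.47] 2.5
35 [-0.1   0.59] 3.12

40 [-0.05  0.11] 0.62
45 [-0.11  0.21] 1.25
50 [-0.18  0.31] 1.88
55 [-0.25  0.41] 2.5
60 [-0.34  0.49] 3.12

65 [-0.09  0.08] 0.62
70 [-0.19  0.15] 1.25
75 [-0.29  0.21] 1.88
80 [-0.4   0.26] 2.5
85 [-0.51  0.3 ] 3.12

90 [-0.12  0.03] 0.62
95 [-0.23  0.05] 1.25
100 [-0.35  0.07] 1.88
102 [-0.4   0.07] 2.12
102 [-0.4   0.07] 2.12
```

Emit:
play_rows(
  commands=[
    [[0.05,0.2,0],0.3],
    [[0.13,0.4,0],0.63],
    [[0.2,0.58,0],1.25],
    [[0.23,0.7,0],1.88],
    [[0.26,0.81,0],2.5],
  ],
)

```text
time_s: 10.75
ee_pos: [0.5749, -0.0522, 0.1407]
ee_rot: [0.673, 0.739, 0.001, 0.001]
wrist_force: [0.5, 0.0, 0.4]
grip_width: 0.0007
finger_force: 0.0
```

Emit:
play_rows(
  commands=[
    [[0.01,0.12,0],0.63],
    [[0.01,0.24,0],1.25],
    [[0.0,0.36,0],1.87],
    [[-0.02,0.48,0],2.5],
    [[-0.05,0.59,0],3.13],
  ],
)

```text
time_s: 11.25
ee_pos: [0.5727, -0.0231, 0.1409]
ee_rot: [0.497, 0.868, 0.001, 0.002]
wrist_force: [0.1, -0.5, -0.3]
grip_width: 0.0002
finger_force: 0.0
```

Emit:
play_rows(
  commands=[
    [[-0.04,0.12,0],0.62],
    [[-0.09,0.23,0],1.25],
    [[-0.15,0.33,0],1.88],
    [[-0.22,0.43,0],2.5],
    [[-0.29,0.53,0],3.12],
  ],
)

```text
time_s: 11.75
ee_pos: [0.5584, 0.0029, 0.141]
ee_rot: [0.298, 0.955, 0.0, 0.002]
wrist_force: [1.3, -3.7, -0.5]
grip_width: 0.0005
finger_force: 1.3
```

Run:
```python
from arc import *
f=snap('scene')['frame']
cv2.imwrite('pics/s4c.png',cv2.resize(f[100:320,300:500],(545,600)))
tab(list(range(60,103,5))+[102],-1)
```

```text
[0.5576 0.0038 0.1409] 55.6 11.8 [-0.3 -0.6  1.1]
60 [-0.12  0.07] 0.55
65 [-0.21  0.15] 1.18
70 [-0.31  0.22] 1.8
75 [-0.42  0.28] 2.43
80 [-0.52  0.33] 3.05

85 [-0.11  0.04] 0.62
90 [-0.23  0.07] 1.25
95 [-0.35  0.1 ] 1.88
100 [-0.47  0.11] 2.5
102 [-0.51  0.11] 2.75
```

View pics/s4c.png

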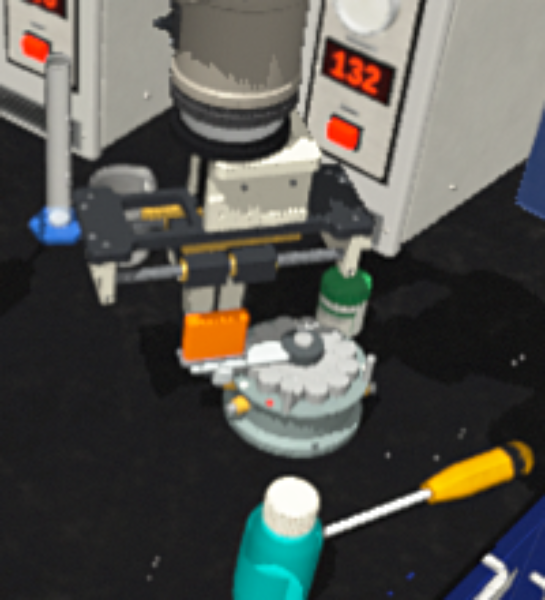

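The view shows the paddle being pushed well, now about one click from home with the fingers behind it. I'm continuing home.

Emit:
play_rows(
  commands=[
    [[-0.11,0.07,0],0.55],
    [[-0.21,0.15,0],1.18],
    [[-0.31,0.22,0],1.8],
    [[-0.42,0.28,0],2.43],
    [[-0.52,0.33,0],3.05],
  ],
)

```text
time_s: 12.3
ee_pos: [0.5332, 0.0192, 0.1408]
ee_rot: [0.091, 0.996, -0.0, 0.003]
wrist_force: [4.4, -3.3, -3.4]
grip_width: 0.0004
finger_force: 2.5
```

Emit:
play_rows(
  commands=[
    [[-0.11,0.04,0],0.62],
    [[-0.23,0.07,0],1.25],
    [[-0.35,0.1,0],1.88],
    [[-0.47,0.11,0],2.4],
    [[-0.52,0.11,0],2.7],
  ],
)

```text
time_s: 12.8
ee_pos: [0.508, 0.0255, 0.1408]
ee_rot: [-0.097, 0.995, -0.0, 0.005]
wrist_force: [13.9, 4.0, -11.8]
grip_width: -0.0002
finger_force: 7.2
```

Emit:
play_rows(
  commands=[
    [[-0.03,0,0],0],
    [[-0.03,0,0],0],
    [[-0.03,0,0],0],
    [[-0.03,0,0],0],
    [[-0.03,0,0],0],
  ],
)

```text
time_s: 13.3
ee_pos: [0.5079, 0.0255, 0.1409]
ee_rot: [-0.096, 0.995, -0.0, 0.006]
wrist_force: [13.9, 2.6, -9.9]
grip_width: 0.0002
finger_force: 7.1
```

Emit:
play_rows(
  commands=[
    [[0.3,0,0],0],
    [[0.4,0,0.3],0],
    [[0.4,0,0.9],0],
    [[0.4,0,1.1],0],
    [[0.4,0,1.1],0],
  ],
)

```text
time_s: 13.8
ee_pos: [0.5245, 0.0249, 0.1964]
ee_rot: [-0.096, 0.995, -0.0, 0.002]
wrist_force: [-0.6, -0.2, 0.5]
grip_width: 0.0003
finger_force: 0.0
```

Emit:
play_rows(
  commands=[
    [[-0.6,-0.1,0],0],
    [[-1.2,-0.2,0],0],
    [[-1.5,-0.24,0],0],
    [[-1.5,-0.24,0],0],
    [[-1.5,-0.24,0],0],
  ],
)

```text
time_s: 14.3
ee_pos: [0.4488, 0.0124, 0.1941]
ee_rot: [-0.095, 0.995, 0.0, 0.0]
wrist_force: [-0.5, -1.1, 0.1]
grip_width: 0.0002
finger_force: 0.0
```

Run:
```python
from arc import *
s=snap('top');f=s['frame']
hsv=cv2.cvtColor(f,cv2.COLOR_BGR2HSV);O=cv2.inRange(hsv,(5,170,150),(20,255,255));O[:, :330]=0;O[:,430:]=0;O[:230]=0;O[325:]=0
n,l,st,c=cv2.connectedComponentsWithStats(O)
for i in range(1,n):
    if st[i,4]>15:
        p=cast(s,*c[i],.104);d=p[:2]-AX;print(c[i],st[i],p,np.degrees(np.arctan2(d[1],d[0])),np.linalg.norm(d))
cv2.imwrite('pics/t5.png',np.hstack([cv2.resize(f[220:340,310:460],(400,320)),cv2.resize(snap('scene')['frame'][150:310,320:480],(320,320))]))
tab(list(range(99,-70,-5)),1)
```

```text
[0.4493 0.0124 0.1941] 100.9 14.4 [-0.1  0.2  0.4]
99 [0.59 0.17] -0.24
94 [0.7  0.21] -0.87
89 [0.82 0.24] -1.49
84 [0.93 0.26] -2.12
79 [1.05 0.27] -2.74

74 [ 0.12 -0.  ] -0.62
69 [ 0.24 -0.01] -1.25
64 [ 0.36 -0.03] -1.88
59 [ 0.47 -0.07] -2.5
54 [ 0.59 -0.11] -3.12

49 [ 0.11 -0.05] -0.62
44 [ 0.21 -0.11] -1.25
39 [ 0.31 -0.18] -1.88
34 [ 0.4  -0.26] -2.5
29 [ 0.48 -0.35] -3.12

24 [ 0.08 -0.09] -0.62
19 [ 0.14 -0.19] -1.25
14 [ 0.2 -0.3] -1.88
9 [ 0.25 -0.4 ] -2.5
4 [ 0.29 -0.52] -3.12

-1 [ 0.03 -0.12] -0.62
-6 [ 0.05 -0.23] -1.25
-11 [ 0.06 -0.35] -1.88
-16 [ 0.06 -0.47] -2.5
-21 [ 0.05 -0.59] -3.12

-26 [-0.02 -0.12] -0.62
-31 [-0.05 -0.23] -1.25
-36 [-0.1  -0.35] -1.88
-41 [-0.15 -0.45] -2.5
-46 [-0.21 -0.56] -3.12

-51 [-0.07 -0.1 ] -0.62
-56 [-0.15 -0.19] -1.25
-61 [-0.23 -0.27] -1.88
-66 [-0.33 -0.35] -2.5
```

View pics/t5.png

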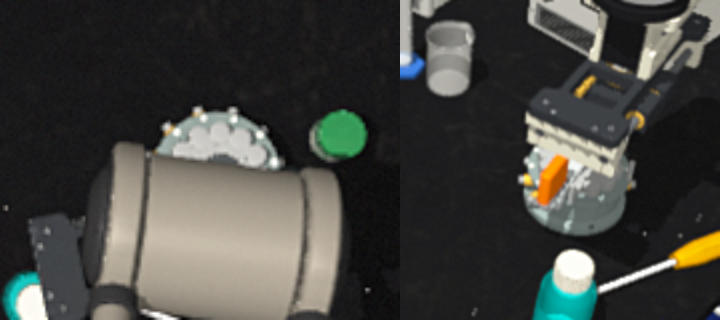

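Run:
```python
from arc import *
s=snap('scene');f=s['frame']
hsv=cv2.cvtColor(f,cv2.COLOR_BGR2HSV);O=cv2.inRange(hsv,(5,170,100),(20,255,255));O[:, :370]=0;O[:,420:]=0;O[:215]=0;O[265:]=0
n,l,st,c=cv2.connectedComponentsWithStats(O);i=1+np.argmax(st[1:,4]);print(c[i],st[i])
m=(l==i).astype(np.uint8);k=cv2.findContours(m,0,2)[0][0];q=cv2.approxPolyDP(k,2,True)[:,0];print(q.tolist())
for a in q: 
    for z in(.104,.062):
        d=cast(s,*map(float,a),z)[:2]-AX;print(a,z,d.round(4),np.degrees(np.arctan2(d[1],d[0])).round(1))
```

```text
[395.68       239.44888889] [388 228  16  24 225]
[[400, 228], [390, 237], [390, 251], [393, 251], [402, 240], [403, 230]]
[400 228] 0.104 [-0.0113  0.0564] 101.3
[400 228] 0.062 [0.0142 0.0166] 49.4
[390 237] 0.104 [-0.0138  0.0882] 98.9
[390 237] 0.062 [0.0115 0.0508] 77.2
[390 251] 0.104 [-0.0365  0.1158] 107.5
[390 251] 0.062 [-0.0129  0.0805] 99.1
[393 251] 0.104 [-0.0402  0.1121] 109.7
[393 251] 0.062 [-0.0168  0.0765] 102.4
[402 240] 0.104 [-0.0338  0.079 ] 113.2
[402 240] 0.062 [-0.01    0.0409] 103.8
[403 230] 0.104 [-0.0186  0.0568] 108.1
[403 230] 0.062 [0.0064 0.017 ] 69.4
```

Emit:
play_rows(
  commands=[
    [[0,0,-0.4],0],
    [[0,0,-0.8],0],
    [[0,0,-1.08],0],
    [[0.2,0.06,-1.08],0],
    [[0.4,0.12,-1.08],0],
  ],
)

```text
time_s: 14.95
ee_pos: [0.4699, 0.0185, 0.1404]
ee_rot: [-0.095, 0.995, 0.0, 0.0]
wrist_force: [-0.5, -0.6, 0.2]
grip_width: 0.0002
finger_force: 0.0
```

Emit:
play_rows(
  commands=[
    [[0.1,0.03,0],0],
    [[0.19,0.05,0],-0.24],
    [[0.3,0.09,0],-0.87],
    [[0.42,0.12,0],-1.49],
    [[0.53,0.14,0],-2.12],
  ],
)

```text
time_s: 15.45
ee_pos: [0.4955, 0.0258, 0.1409]
ee_rot: [0.054, 0.999, 0.0, 0.0]
wrist_force: [-0.7, 0.8, 0.1]
grip_width: 0.0003
finger_force: 0.3
```

Emit:
play_rows(
  commands=[
    [[0.12,0.01,0],-0.62],
    [[0.24,0.01,0],-1.25],
    [[0.36,0.0,0],-1.87],
    [[0.48,-0.02,0],-2.5],
    [[0.59,-0.06,0],-3.12],
  ],
)

```text
time_s: 15.95
ee_pos: [0.5249, 0.0232, 0.141]
ee_rot: [0.269, 0.963, 0.0, -0.0]
wrist_force: [-1.7, 2.7, 0.7]
grip_width: 0.0008
finger_force: 1.3
```

Emit:
play_rows(
  commands=[
    [[0.12,-0.04,0],-0.62],
    [[0.23,-0.09,0],-1.25],
    [[0.33,-0.15,0],-1.87],
    [[0.43,-0.22,0],-2.5],
    [[0.52,-0.3,0],-3.12],
  ],
)

```text
time_s: 16.45
ee_pos: [0.5512, 0.0083, 0.1411]
ee_rot: [0.47, 0.882, 0.001, 0.0]
wrist_force: [0.5, 5.1, 0.3]
grip_width: 0.0001
finger_force: 2.1
```

Run:
```python
from arc import *
tab([29,24,19,14,9, 4,-1,-6,-11,-16, -21,-26,-31,-36,-41, -46,-50,-53,-56,-59, -61,-63,-65,-67,-69],1)
```

```text
[0.5512 0.0083 0.1411] 33.9 16.45 [0.5 5.1 0.3]
29 [ 0.09 -0.11] -0.61
24 [ 0.16 -0.2 ] -1.23
19 [ 0.23 -0.3 ] -1.86
14 [ 0.29 -0.4 ] -2.48
9 [ 0.34 -0.51] -3.11

4 [ 0.04 -0.11] -0.62
-1 [ 0.07 -0.23] -1.25
-6 [ 0.09 -0.35] -1.88
-11 [ 0.1  -0.47] -2.5
-16 [ 0.1  -0.59] -3.12

-21 [-0.01 -0.12] -0.62
-26 [-0.03 -0.24] -1.25
-31 [-0.07 -0.35] -1.88
-36 [-0.11 -0.47] -2.5
-41 [-0.16 -0.57] -3.12

-46 [-0.06 -0.1 ] -0.62
-50 [-0.12 -0.18] -1.12
-53 [-0.16 -0.24] -1.5
-56 [-0.21 -0.29] -1.88
-59 [-0.26 -0.34] -2.25

-61 [-0.04 -0.03] -0.25
-63 [-0.07 -0.06] -0.5
-65 [-0.11 -0.09] -0.75
-67 [-0.15 -0.12] -1.0
-69 [-0.19 -0.15] -1.25
```

Emit:
play_rows(
  commands=[
    [[0.09,-0.1,0],-0.61],
    [[0.16,-0.2,0],-1.23],
    [[0.23,-0.3,0],-1.86],
    [[0.29,-0.4,0],-2.48],
    [[0.34,-0.51,0],-3.11],
  ],
)

```text
time_s: 16.95
ee_pos: [0.5682, -0.0168, 0.1411]
ee_rot: [0.65, 0.76, 0.001, -0.001]
wrist_force: [-1.3, 8.9, 2.1]
grip_width: 0.0004
finger_force: 4.1
```

Emit:
play_rows(
  commands=[
    [[0.04,-0.11,0],-0.62],
    [[0.07,-0.23,0],-1.25],
    [[0.09,-0.35,0],-1.88],
    [[0.1,-0.47,0],-2.5],
    [[0.1,-0.59,0],-3.12],
  ],
)

```text
time_s: 17.45
ee_pos: [0.5735, -0.0473, 0.1411]
ee_rot: [0.799, 0.602, 0.001, 0.0]
wrist_force: [1.3, 9.5, 0.9]
grip_width: 0.0003
finger_force: 4.7
```

Emit:
play_rows(
  commands=[
    [[-0.01,-0.12,0],-0.62],
    [[-0.03,-0.24,0],-1.25],
    [[-0.07,-0.35,0],-1.88],
    [[-0.11,-0.47,0],-2.5],
    [[-0.13,-0.52,0],-2.8],
  ],
)

```text
time_s: 17.95
ee_pos: [0.5668, -0.074, 0.1411]
ee_rot: [0.9, 0.436, 0.001, 0.001]
wrist_force: [-0.3, 0.2, 0.5]
grip_width: 0.0005
finger_force: 0.0
```

Run:
```python
from arc import *
s=snap('top');f=s['frame']
cv2.imwrite('pics/t6.png',np.hstack([cv2.resize(f[210:330,330:480],(400,320)),cv2.resize(snap('scene')['frame'][130:290,340:500],(320,320))]))
tab([-42,-45,-48,-51,-54,-56,-58,-60,-62,-64,-66,-67,-68,-69,-70,-71,-72,-73,-74,-75],1)
```

```text
[ 0.5667 -0.074   0.141 ] -38.2 18.05 [ 0.2 -0.   0.3]
-42 [-0.04 -0.05] -0.47
-45 [-0.08 -0.11] -0.85
-48 [-0.12 -0.17] -1.22
-51 [-0.16 -0.23] -1.6
-54 [-0.21 -0.28] -1.97

-56 [-0.03 -0.04] -0.25
-58 [-0.07 -0.07] -0.5
-60 [-0.1 -0.1] -0.75
-62 [-0.14 -0.14] -1.0
-64 [-0.17 -0.17] -1.25

-66 [-0.04 -0.03] -0.25
-67 [-0.06 -0.04] -0.38
-68 [-0.08 -0.06] -0.5
-69 [-0.1  -0.07] -0.62
-70 [-0.12 -0.08] -0.75

-71 [-0.02 -0.01] -0.12
-72 [-0.04 -0.03] -0.25
-73 [-0.06 -0.04] -0.38
-74 [-0.08 -0.05] -0.5
-75 [-0.1  -0.06] -0.62
```

View pics/t6.png

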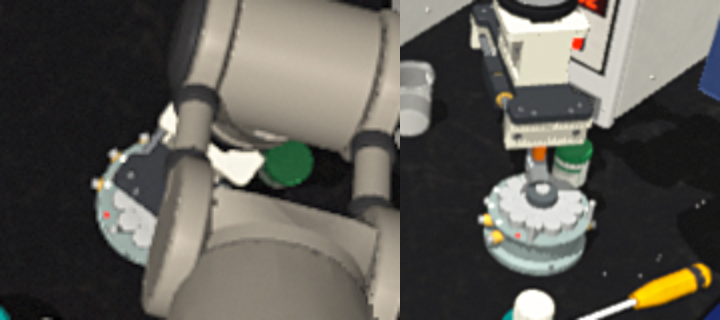

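The paddle (scene crop (540,155)) has just snapped to about the fifth click and the finger force is zero. I'm going on slowly, watching for the next rise and drop in force.

Emit:
play_rows(
  commands=[
    [[-0.04,-0.05,0],-0.47],
    [[-0.08,-0.11,0],-0.85],
    [[-0.12,-0.17,0],-1.22],
    [[-0.16,-0.23,0],-1.6],
    [[-0.21,-0.28,0],-1.97],
  ],
)

```text
time_s: 18.55
ee_pos: [0.5571, -0.0866, 0.1409]
ee_rot: [0.951, 0.309, 0.002, 0.0]
wrist_force: [3.8, 4.5, -2.2]
grip_width: 0.0004
finger_force: 2.9
```

Emit:
play_rows(
  commands=[
    [[-0.03,-0.03,0],-0.25],
    [[-0.05,-0.05,0],-0.4],
    [[-0.07,-0.07,0],-0.5],
    [[-0.07,-0.07,0],-0.5],
    [[-0.07,-0.07,0],-0.5],
  ],
)

```text
time_s: 19.05
ee_pos: [0.552, -0.0914, 0.1405]
ee_rot: [0.961, 0.276, 0.0, 0.0]
wrist_force: [0.8, 0.1, 0.7]
grip_width: 0.0005
finger_force: 0.6
```

Emit:
play_rows(
  commands=[
    [[0.2,0.12,0],0],
    [[0.4,0.22,0],0],
    [[0.4,0.22,0.6],0],
    [[0.4,0.22,1.2],0],
    [[0.4,0.6,1.8],0],
  ],
)

```text
time_s: 19.55
ee_pos: [0.5727, -0.0621, 0.231]
ee_rot: [0.961, 0.275, -0.0, 0.0]
wrist_force: [0.6, -0.8, 0.0]
grip_width: 0.0004
finger_force: 0.0
```

Emit:
play_rows(
  commands=[
    [[0,0.9,0.3],0],
    [[-0.1,1.8,0.3],0],
    [[-0.2,2.7,0.3],0],
    [[-0.3,3.6,0.3],0],
    [[-0.3,4.4,0.3],0],
  ],
)

```text
time_s: 20.05
ee_pos: [0.5566, 0.1615, 0.2453]
ee_rot: [0.961, 0.277, -0.0, 0.0]
wrist_force: [-0.6, 0.2, -0.1]
grip_width: 0.0007
finger_force: 0.0
```

Run:
```python
from arc import *
s=snap('top');f=s['frame']
hsv=cv2.cvtColor(f,cv2.COLOR_BGR2HSV);O=cv2.inRange(hsv,(5,170,120),(20,255,255));O[:, :350]=0;O[:,450:]=0;O[:230]=0;O[325:]=0
n,l,st,c=cv2.connectedComponentsWithStats(O)
for i in range(1,n):
    if st[i,4]>15:
        p=cast(s,*c[i],.1);d=p[:2]-AX;print(c[i],st[i],p,np.degrees(np.arctan2(d[1],d[0])),np.linalg.norm(d))
cv2.imwrite('pics/t7.png',np.hstack([cv2.resize(f[230:350,330:480],(400,320)),cv2.resize(snap('scene')['frame'][160:440,220:470],(357,400))[:320]]))
print(ctrl.observe()['time_s'])
```

```text
[422.16  269.176] [411 262  23  15 125] [ 0.53514305 -0.10203198  0.1       ] -62.56651988044997 0.06651143774449654
20.15
```

View pics/t7.png

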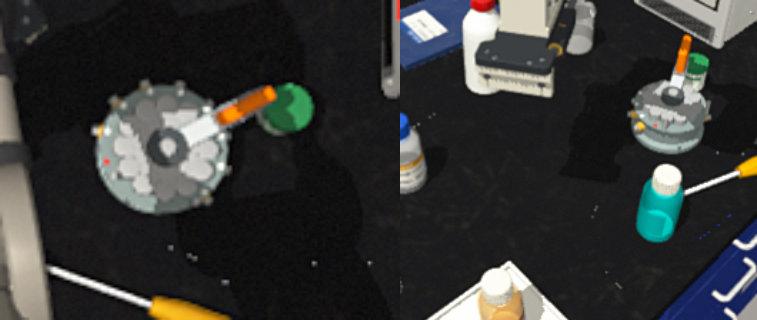

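The last picture shows the paddle at about -62°, i.e. between click 5 and click 6. I'll check whether it's resting there, then nudge it over.

Emit:
play_rows(
  commands=[
    [[0,0,0],0],
    [[0,0,0],0],
    [[0,0,0],0],
    [[0,0,0],0],
    [[0,0,0],0],
  ],
)

```text
time_s: 20.65
ee_pos: [0.5572, 0.158, 0.2453]
ee_rot: [0.961, 0.275, 0.0, 0.0]
wrist_force: [-0.1, 0.7, -0.5]
grip_width: 0.0006
finger_force: 0.0
```

```bash
cat > pad.py <<'E'
from arc import *
s=snap('top');f=s['frame']
hsv=cv2.cvtColor(f,cv2.COLOR_BGR2HSV);O=cv2.inRange(hsv,(5,170,120),(20,255,255));O[:, :350]=0;O[:,450:]=0;O[:230]=0;O[325:]=0
n,l,st,c=cv2.connectedComponentsWithStats(O)
i=1+np.argmax(st[1:,4]);p=cast(s,*c[i],.1);d=p[:2]-AX;print(c[i],st[i],np.degrees(np.arctan2(d[1],d[0])),np.linalg.norm(d))
m=(l==i).astype(np.uint8);(cx,cy),wh,a=cv2.minAreaRect(cv2.findContours(m,0,2)[0][0]);print(wh,a)
E
python3 pad.py
python3 - <<'E'
from arc import *
a=np.load('top0.npy',allow_pickle=True).item()
p=cast(a,402.7,253.2,.1)[:2]-AX;print('start',np.degrees(np.arctan2(p[1],p[0])))
# travel height pass back: approach point then arc
tab([-40,-40,-40,-40,-40],1,gap=.03)
E
```

```text
[422.072 269.224] [411 262  23  15 125] -62.56773539008566 0.06630029636671358
(5.418283939361572, 23.70499038696289) 61.69924545288086
start -16.79163213523779
[0.5571 0.1581 0.2453] -58.0 20.7 [-0.4  0.2 -0.2]
-40 [ 0.36 -4.42] 2.25
-40 [ 0.36 -4.42] 2.25
-40 [ 0.36 -4.42] 2.25
-40 [ 0.36 -4.42] 2.25
-40 [ 0.36 -4.42] 2.25
```

Run:
```python
from arc import *
tab([-58]*5,1,gap=.038)
import arc
for g,a in((.026,-60),(.0205,-62),(.0205,-64),(.0205,-66),(.0205,-68),(.0205,-70)):
    t=np.radians(a);e=np.array([np.cos(t),np.sin(t)]);n=np.array([-e[1],e[0]]);print(g,a,(AX+.067*e+g*n).round(4))
```

```text
[0.5571 0.1581 0.2453] -58.0 20.7 [-0.4  0.2 -0.2]
-58 [ 0.3  -4.76] 0.0
-58 [ 0.3  -4.76] 0.0
-58 [ 0.3  -4.76] 0.0
-58 [ 0.3  -4.76] 0.0
-58 [ 0.3  -4.76] 0.0

0.026 -60 [ 0.5605 -0.088 ]
0.0205 -62 [ 0.5541 -0.0925]
0.0205 -64 [ 0.5523 -0.0942]
0.0205 -66 [ 0.5505 -0.0959]
0.0205 -68 [ 0.5486 -0.0974]
0.0205 -70 [ 0.5467 -0.0989]
```

Emit:
play_rows(
  commands=[
    [[0.06,-0.9,0],0],
    [[0.12,-1.8,0],0],
    [[0.18,-2.7,0],0],
    [[0.24,-3.6,0],0],
    [[0.3,-4.4,0],0],
  ],
)

```text
time_s: 21.2
ee_pos: [0.5718, -0.0636, 0.2454]
ee_rot: [0.961, 0.276, 0.0, 0.0]
wrist_force: [-0.2, 1.1, -0.7]
grip_width: 0.0005
finger_force: 0.0
```

Emit:
play_rows(
  commands=[
    [[0.02,-0.36,0],0],
    [[0.02,-0.36,-0.7],0],
    [[0.02,-0.36,-1.4],0],
    [[0.02,-0.36,-2.1],0],
    [[0.02,-0.36,-2.1],0],
  ],
)

```text
time_s: 21.7
ee_pos: [0.5703, -0.079, 0.1359]
ee_rot: [0.961, 0.276, -0.004, -0.002]
wrist_force: [0.1, -0.1, -1.3]
grip_width: 0.0004
finger_force: 0.0
```

Emit:
play_rows(
  commands=[
    [[-0.1,-0.06,0],0],
    [[-0.2,-0.13,0],0],
    [[-0.3,-0.2,0],0],
    [[-0.35,-0.23,0],0],
    [[-0.38,-0.26,0],0],
  ],
)

```text
time_s: 22.2
ee_pos: [0.5539, -0.0926, 0.1412]
ee_rot: [0.961, 0.276, 0.001, 0.0]
wrist_force: [-0.9, -0.2, -0.0]
grip_width: 0.0005
finger_force: 0.0
```

Run:
```python
from arc import *
tab([-64,-65,-66,-67,-68],1,gap=.0205)
```

```text
[ 0.5539 -0.0926  0.1412] -58.0 22.2 [-0.9 -0.2 -0. ]
-64 [-0.03 -0.03] -0.75
-65 [-0.05 -0.05] -0.88
-66 [-0.07 -0.07] -1.0
-67 [-0.09 -0.08] -1.13
-68 [-0.11 -0.1 ] -1.25
```

Emit:
play_rows(
  commands=[
    [[-0.03,-0.03,0],-0.1],
    [[-0.05,-0.05,0],-0.2],
    [[-0.07,-0.07,0],-0.3],
    [[-0.09,-0.09,0],-0.4],
    [[-0.11,-0.1,0],-0.5],
  ],
)

```text
time_s: 22.7
ee_pos: [0.5484, -0.0973, 0.1401]
ee_rot: [0.97, 0.242, -0.0, 0.0]
wrist_force: [0.3, -0.2, -0.4]
grip_width: 0.0004
finger_force: 0.0
```

Emit:
play_rows(
  commands=[
    [[0.2,0.12,0],0],
    [[0.4,0.22,0],0],
    [[0.4,0.22,0.6],0],
    [[0.4,0.22,1.2],0],
    [[0.4,0.6,1.8],0],
  ],
)

```text
time_s: 23.2
ee_pos: [0.5694, -0.0679, 0.2311]
ee_rot: [0.97, 0.242, 0.0, 0.0]
wrist_force: [1.2, -0.8, 0.1]
grip_width: 0.0006
finger_force: 0.0
```

Emit:
play_rows(
  commands=[
    [[0,0.9,0.3],0],
    [[-0.1,1.8,0.3],0],
    [[-0.2,2.7,0.3],0],
    [[-0.3,3.6,0.3],0],
    [[-0.3,4.4,0.3],0],
  ],
)

```text
time_s: 23.7
ee_pos: [0.5532, 0.1558, 0.2455]
ee_rot: [0.97, 0.243, 0.0, -0.0]
wrist_force: [0.1, -1.0, 0.8]
grip_width: 0.0005
finger_force: 0.0
```

```bash
python3 pad.py
```

```text
[425.2        276.83846154] [414 272  23  10 130] -77.26975145843227 0.06647264013036405
(5.5783185958862305, 23.283418655395508) 75.96376037597656
```

```bash
python3 -c "
from h import *
print(ctrl.finish_job())"
```

```text
the job is handed in; nothing more can be done
None
```

I handed the job in at about 24 s: the amber bottle stands upright in the tray, and the crank was pushed home to its stop, then clockwise to the sixth click. It measures -77.3° in the top view, against about -77° expected. It caught half-way between clicks five and six on the first push and needed one more nudge.

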